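Unload the top basket from a parts dryer through its round port

TASK

Swing the parts dryer's port shutter fully aside, reach in through the round port, turn the top basket anticlockwise (seen from above) out of its two hooks and lift it off the stack, leaving the lower basket on its pedestal. Keep the basket level, set it down gently (do not drop it) in the middle of the low dust-cover base, put the clear dome over it so that the dome stands centred on the base, and swing the shutter shut over the port again. Leave the other things on the bench where they are.

Things in the scene. Friction and masses are not known exactly. Their poses are not given: they have to be found in the camera images.
- dryer: Parts dryer, fixed: grey base housing, clear walls, flat aluminium top plate 4 mm thick; 170 (x) x 150 (y) x 133 mm high. Stands on the green mat (2 mm). Origin under it, straight below the port's centre; it runs from x = -75 to +95 mm and y = -75 to +75 mm. Its x axis points to its back, away from the robot; z up. Chamber floor 45 mm above the origin.
- port (a point): Centre of the round port, level with the upper face of the top plate (133 mm above the dryer's origin). The port is 88 mm in diameter, so a gripper must go in with its fingers only partly open (about 40 mm between the pads).
- shutter (a joint): Round aluminium port shutter, rad: 0 = shut (stop); grows as it turns anticlockwise seen from above, towards the dryer's right (-y); 1.60 = fully open (stop). Port bare from 1.4 on. Starts shut or slightly ajar, stays where left, light friction (0.5 N at the peg). Plate 104 mm in diameter, centre 75 mm from the pin, lies just above the top plate, upper face 5 mm above the port point.
- shutter_pin (a point): Vertical pin on which the shutter turns, 75 mm behind the port's centre (dryer's +x), at the height of the shutter's underside.
- shutter_peg (a point): Middle of the black upright finger peg on the shutter, 14 mm in diameter and 24 mm tall (its foot is 12 mm below this point, its top 12 mm above; the lowest 5 mm widen to 20 mm), 111 mm from the pin; at the front of the port when shut. For pushing the shutter.
- pedestal: Fixed pedestal on the port's axis in the chamber, disc 52 mm in diameter, its upper face 13 mm above this origin, with a 28 mm square dog that keeps the lower basket from turning. It is parked at an angle that varies by up to 0.5 rad.
- lower_basket: Lower wire-mesh basket, to be left in place: 56 mm in diameter, rim 22 mm above its origin (centre of its underside), 80 g, loose on the pedestal's dog. On its rim at its +x and -x stand two steel hooks, out to 36 mm radius, tops 30 mm above its origin, open towards the anticlockwise side; they hold down the upper basket's lugs.
- basket: Upper basket, to be taken out: 44 mm in diameter, 55 to 100 g. Origin: centre of its underside; cap 19 mm up, top of thumb grip 39 mm up. Two lugs at its foot along +x and -x, out to 30 mm radius, lie under the lower basket's hooks, x axes parallel. Turned 0.45 to 1.5 rad anticlockwise from above against the lower basket it is free and lifts straight up; pulled unturned, it brings that along.
- thumb_grip (a point): Middle of the basket's upright thumb grip: a steel bar 24 mm long along the basket's x, 10 mm thick along its y (pinch across y), 20 mm tall; this point is 29 mm above the basket's origin, and in the stack about 27 mm below the upper face of the top plate.
- cover_base: Low round moulded dust-cover base, 97 mm in diameter, flat on top, loose on the bench left of the dryer. Origin at the centre of its underside; things set on it stand 14 mm above its origin.
- dome: Clear dust dome, 87 mm in diameter, 66 mm tall, 34 g, open below, standing left of the dryer. Origin: centre of its rim plane. Round knob on top, 22 mm in diameter, from 54 to 66 mm above the origin, on a shoulder 60 mm wide. Inside there is room 76 mm wide up to 30 mm and 56 mm wide up to 44 mm. On the base its rim stands 14 mm above the base's origin.
- loupe: Bystander: black eye loupe, 32 mm wide, 28 mm tall.
- putty_pot: Bystander: little pot of cleaning putty, 22 mm wide, 18 mm tall.
- tweezers: Bystander: tweezers, 118 mm long.
- loupe_case: Bystander: oval black case, 44 x 54 x 20 mm.
- dust_brush: Bystander: slim brush, 105 mm long.

How it is judged (in metres and radians):
On the way, in this order (a step that is already met when the one before it is completed fails the run):
1. the shutter is swung aside (value of joint shutter above 1.25 rad), for 0.1 s.
2. the top basket is turned out of the hooks (angle between the x axis of basket and the x axis of lower_basket, either way round above 0.3 rad), for 0.1 s.
3. the basket is out through the port (height (world z) of basket above 0.14 m), for 0.1 s.
4. the basket stands on the dust-cover base, let go (horizontal distance between basket and cover_base below 0.012 m and z of basket in the frame of cover_base between 0.009 and 0.019 m and angle between basket's own z axis and vertical below 0.08 rad and contact force between the fingers and basket below 0.1 N), for 0.2 s.
At the end, for the whole second after the job is handed in: The basket stands upright on the cover base within 12 mm of its centre, the dome rests on the base over it within 7 mm of centred, the base flat on the bench; the shutter is shut (under 0.09 rad); the lower basket is on its pedestal within 6 mm of the port axis; all at rest (horizontal distance between basket and cover_base below 0.012 m and z of basket in the frame of cover_base between 0.009 and 0.019 m and angle between basket's own z axis and vertical below 0.08 rad and horizontal distance between dome and cover_base below 0.007 m and z of dome in the frame of cover_base between 0.01 and 0.018 m and angle between each of dome, lower_basket's own z axis and vertical below 0.06 rad and value of joint shutter below 0.09 rad and horizontal distance between lower_basket and port below 0.006 m and z of lower_basket in the frame of pedestal below 0.017 m and height (world z) of cover_base below 0.004 m and angle between cover_base's own z axis and vertical below 0.05 rad and linear speed of each of basket, dome below 0.02 m/s); the robot touches nothing.
It fails at once if the lower basket is moved more than 10 mm (distance of lower_basket from where it was at the start of the episode above 0.01 m).
It fails at once if the basket is tipped more than 20 degrees (loose parts inside) (angle between basket's own z axis and vertical above 0.35 rad).
It fails at once if the basket is dropped (linear speed of basket above 0.5 m/s and contact force between the fingers and basket below 0.1 N).
It fails at once if the dome is tipped over (angle between dome's own z axis and vertical above 0.6 rad).
It fails at once if a bystander is moved more than 25 mm (distance of any of loupe, putty_pot, tweezers, loupe_case, dust_brush from where it was at the start of the episode above 0.025 m).
It also fails if it takes over 72 s, if anything falls off the work surface, if the arm or the gripper's body presses on something with over 40 N, if the wrist force passes 120 N, or if a joint passes its speed limit or range.

ROBOT

A 6-joint arm with a two-finger parallel gripper is mounted at the origin on a cart in front of the work surface, level with it; the furniture and walls round the work are solid. World frame = base frame: x ahead of the robot, y to its left, z up, the work surface at z = 0. Lengths are in mm, angles in rad, forces in N, time in s.
With the tool pointing down it reaches from about 300 to 775 mm from the base axis. Payload 14.6 kg.
Tool frame: the origin (TCP) lies at the very end of the fingers, on their centre line; the grasp point (between the pads) lies 19 mm behind it; z points along the fingers, y is the line along which they close (so a half turn about z gives the same grasp; the last joint's range is limited). The gripper opens to 94 mm and grips with 3 to 60 N. Pads are 16 mm wide; open, the fingers measure 119 mm over their backs; the gripper's body (75 mm by 177 mm) begins 78 mm behind the grasp point.
Start: joints at [-1.296, 0.3, 1.521, -0, 1.321, -0.067], TCP at [184.344, -518.176, 205.446] pointing down, gripper open.
Joint ranges: [-3.03, 3.03], [-0.79, 2.21], [0.23, 2.52], [-1.04, 4.18], [0, 3.07], [-2.55, 2.55]. Speed limits (rad/s): [2.22, 2.22, 2.57, 3.14, 3.14, 3.14].

INTERFACE

Orientations are given as [roll, pitch, yaw] about the fixed x, y, z axes, in that order (R = Rz(yaw) Ry(pitch) Rx(roll)).
In Python, from cell import manip, camera, get_calibration gives the robot as it stands.
- The arm moves only by the tool arm_command, never from a script. Its argument "targets" is a list of rows, each an object of numbers: "hand": the opening, from -1 (shut) to 1 (fully open), so that 0 is half open; "x", "y", "z": the shift along the tool's x, y, z in m; "yaw": the turn about the tool's z in rad. In form: [{"hand": .., "x": .., "y": .., "z": .., "yaw": ..}, ...]. A call has 1 to 10 rows; each row shifts and turns the commanded pose from where the row before left it, along the tool's axes as they then stand; what a row does not reach is not made up. A row lasts 1/10 s, in which the tool goes at most 50 mm and 8.59 degrees, less where a joint would pass 70% of its speed; a pose out of reach is approached as far as the arm can. A call is refused whole if a number of a shift passes 0.05 or a number of a turn 0.15, either way. A call with a gripper value outside its range is refused whole. The fingers move at their own pace and stop on an object; "newtons" is the grip in N (left out, the last holds). Time passes only in rows, so rows that do not move let the fingers close. It gives the time, the measured TCP pose, the force, the opening and the grip force at its end, in the units of the state.
- manip.read_state(): the state, without advancing time (a new reading comes with each control period).
- camera(name): name is "scene" or "top"; returns the picture (384x512x3 uint8, red, green, blue); there is no depth.
- get_calibration(name): a dict with "K" (3x3 intrinsics, pixels), "cam_to_world" (4x4, takes a point from camera to world coordinates). Camera axes: x right, y up, looking along -z (the intrinsics and any distortion apply to the point x, -y, -z); pixel columns grow to the right and rows downward; lengths in mm; the calibration is good to about 2 mm. A picture is of the moment at which its call begins. get_calibration takes no time and is no camera call.
- manip.sign_off(): hands the job in; it is judged then, once.
The state is a dict: "clock": time; "joints": joint angles; "qd": joint speeds; "effort": joint torques, N m; "eef_pos": TCP position; "eef_rot": TCP orientation; "wrist_force": force on the tool from outside, world axes, zero at the start; "moment": the same for the moment, N m; "finger_gap": finger opening in mm; "finger_force": force on a finger pad.
Only numpy, scipy, OpenCV 4.12 (cv2) and the standard library are available. Lean on these libraries where they do the work, as an engineer would, in place of code of your own. Each camera call takes 0.05 s, during which the arm holds its last target. There are 200 camera calls.

## Working session

There is one attempt and no reset: what is moved stays moved. The work goes in short steps, Python scripts to look and compute and a tool call to move; the robot and the scene stay as the last step left them, time stands still between calls to the robot, and variables do not carry over. Pictures are saved under pics/ and viewed, at most 13 in all, crops included, and the job is handed in when it is done.

Besides the shell and the picture viewer there is one more tool, called after ">>>" by a JSON object that holds its "method" and its "body", one argument or row to a line. arm_command: Moves the arm, as the interface text tells. Its arguments: {"type":"object","properties":{"targets":{"type":"array"},"newtons":{"type":"number"}},"required":["targets"]}

```bash
ls; mkdir -p pics
cat > h.py <<'E'
import numpy as np, cv2
from cell import manip, camera, get_calibration
def proj(c,p):
    T=np.linalg.inv(c["cam_to_world"]); q=T[:3,:3]@np.array(p,float)+T[:3,3]
    u=np.array(c["K"])@np.array([q[0],-q[1],-q[2]]); return u[:2]/u[2]
def ray(c,uv):
    M=np.array(c["cam_to_world"]); d=np.linalg.inv(c["K"])@np.array([uv[0],uv[1],1.]); d=M[:3,:3]@np.array([d[0],-d[1],-d[2]])
    return M[:3,3],d
def onz(c,uv,z):
    o,d=ray(c,uv); return o+d*(z-o[2])/d[2]
E
python3 - <<'E'
from h import *
for n in("top","scene"):
    im=camera(n); cv2.imwrite(f"pics/{n}0.png",im[:,:,::-1]); c=get_calibration(n); print(n,c)
a=[cv2.resize(cv2.imread(f"pics/{n}0.png"),(800,600),interpolation=cv2.INTER_CUBIC) for n in("top","scene")]
for n,i in zip(("top","scene"),a): cv2.imwrite(f"pics/{n}0b.png",i)
print(manip.read_state())
E
```

```text
pics
top {'K': array([[429.46060959,   0.        , 253.27978737],
       [  0.        , 429.46060959, 191.6866295 ],
       [  0.        ,   0.        ,   1.        ]]), 'cam_to_world': array([[-1.74595752e-03,  9.75567001e-01, -2.19695192e-01,
         2.17574245e+02],
       [-9.99993083e-01, -2.42482223e-03, -2.82041271e-03,
        -1.78676246e+02],
       [-3.28422336e-03,  2.19688748e-01,  9.75564487e-01,
         1.36806792e+03],
       [ 0.00000000e+00,  0.00000000e+00,  0.00000000e+00,
         1.00000000e+00]])}
scene {'K': array([[457.80875598,   0.        , 251.37228904],
       [  0.        , 457.80875598, 196.20557316],
       [  0.        ,   0.        ,   1.        ]]), 'cam_to_world': array([[-6.20989065e-01,  4.02980531e-01, -6.72294038e-01,
        -3.51867832e+02],
       [-7.83747412e-01, -3.30846823e-01,  5.25623795e-01,
         4.64545698e+02],
       [-1.06101905e-02,  8.53315341e-01,  5.21287207e-01,
         7.75789283e+02],
       [ 0.00000000e+00,  0.00000000e+00,  0.00000000e+00,
         1.00000000e+00]])}
{'clock': 0.1, 'joints': array([-1.29563370e+00,  3.00377545e-01,  1.52151997e+00,  3.07742771e-06,
        1.32070248e+00, -6.65650870e-02]), 'qd': array([-0.00075307, -0.00092593, -0.00283195, -0.00026125, -0.0013044 ,
        0.00053151]), 'effort': array([ 4.63634660e-04, -5.32648051e+01, -3.53285801e+01,  7.08997459e-02,
        2.34483078e-02, -6.33535251e-05]), 'eef_pos': array([ 184.26514133, -517.96349837,  204.96349874]), 'eef_rot': array([-3.14058774e+00, -6.99787841e-05,  3.41726914e-01]), 'wrist_force': array([-0.20372042,  0.25083686, -0.3458826 ]), 'moment': array([-0.03496173, -0.00665139,  0.01101704]), 'finger_force': 0.0, 'finger_gap': 94.00294540456791}
```

View pics/top0b.png

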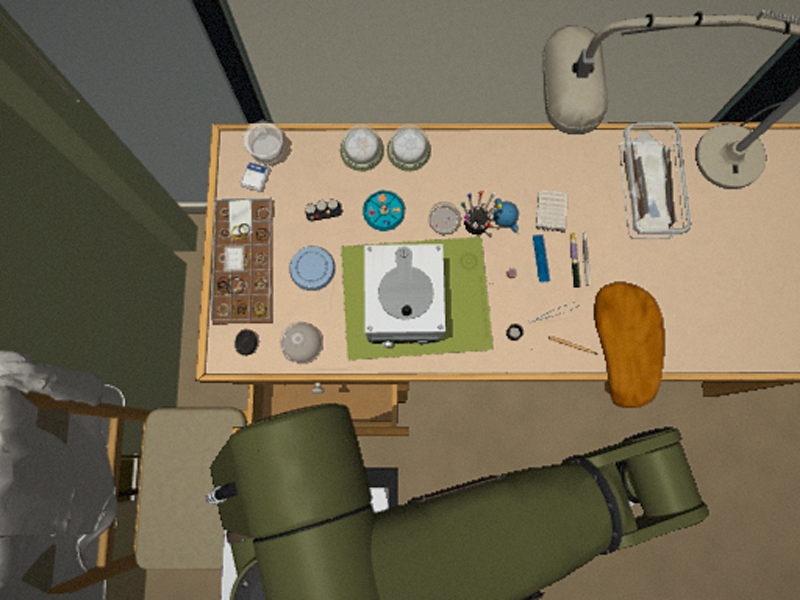

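View pics/scene0b.png

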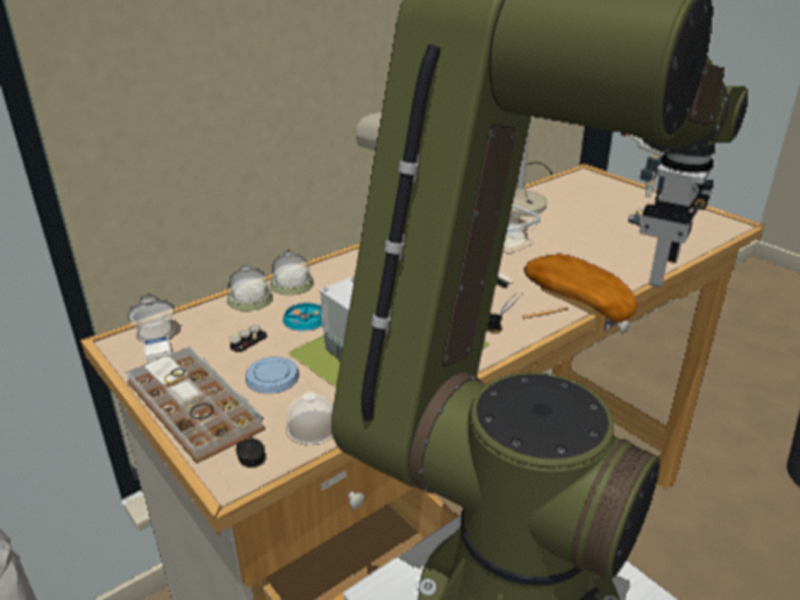

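The top view shows, in 800x600 pixels, the dryer plate at (365–445, 245–335), the shutter pin near (404,255), the peg near (406,311), the blue base at (312,268) and the dome at (301,342). In the scene view the arm hides most of the dryer. Next I'll measure these.

```bash
cat > m.py <<'E'
from h import *
import sys
c=get_calibration("top")
im=cv2.imread("pics/top0.png")
hsv=cv2.cvtColor(im,cv2.COLOR_BGR2HSV)
def blobs(mask,box,mn=20):
    x0,y0,x1,y1=box; m=np.zeros_like(mask); m[y0:y1,x0:x1]=mask[y0:y1,x0:x1]
    n,l,s,ce=cv2.connectedComponentsWithStats(m)
    return [(ce[i].round(2),s[i]) for i in range(1,n) if s[i][4]>=mn]
H,S,V=cv2.split(hsv)
# white plate + shutter -> plate via low saturation, bright
box=(225,150,292,222)
m=((S<40)&(V>100)).astype(np.uint8)*255
cs,_=cv2.findContours(m[box[1]:box[3],box[0]:box[2]],cv2.RETR_EXTERNAL,cv2.CHAIN_APPROX_NONE)
k=max(cs,key=cv2.contourArea)+np.array([box[0],box[1]])
print("plate",cv2.minAreaRect(k),cv2.boundingRect(k))
for p in cv2.approxPolyDP(k,5,True)[:,0]: print(p,onz(c,p,135).round(1))
print("peg",[ (b[0],b[1],onz(c,b[0],150).round(1)) for b in blobs(((V<70)*255).astype(np.uint8),(240,185,285,210),5)])
m=((H>95)&(H<125)&(S>50)&(V>90)).astype(np.uint8)*255
for b in blobs(m,(180,150,222,195)): print("base",b[0],b[1],onz(c,b[0],14).round(1))
cv2.imwrite("pics/c0.png",cv2.resize(im[145:240,175:300],None,fx=6,fy=6,interpolation=cv2.INTER_CUBIC))
E
python3 m.py
```

```text
plate ((258.4749450683594, 184.39830017089844), (56.34908676147461, 50.964115142822266), 88.69805145263672) (233, 156, 52, 58)
[282 156] [ 604.7 -261.4  135. ]
[234 157] [ 602.  -117.5  135. ]
[234 213] [ 431.8 -118.9  135. ]
[284 212] [ 434.4 -264.4  135. ]
peg [(array([259.58, 198.55]), array([257, 196,   6,   6,  31], dtype=int32), array([ 471.5, -193.4,  150. ]))]
base [199.18 171.42] [186 158  28  28 595] [590.8   1.9  14. ]
```

View pics/c0.png

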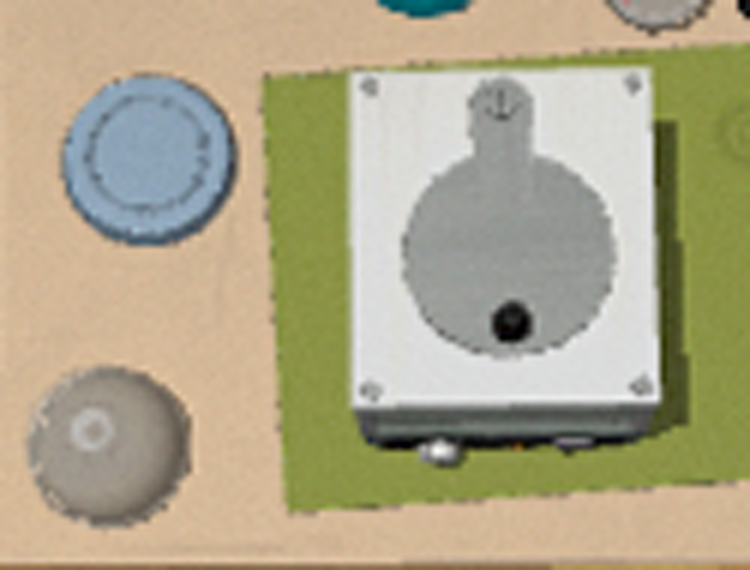

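The crop, at 6x from pixel (175,145), shows the plate corners at about (350,70), (652,68), (657,406) and (353,405). The pin is at (501,103), the shutter disc at (509,254), the peg top at (512,322), the base at (149,158) and the dome knob at (93,429). I'll turn these into coordinates.

Run:
```python
from h import *
c=get_calibration("top")
P=lambda X,Y:(175+X/6-.4,145+Y/6-.4)
for n,p,z in [("TL",(350,70),135),("TR",(652,68),135),("BR",(657,407),135),("BL",(353,405),135),("pin",(501,103),142),("disc",(509,254),140),("peg",(512,322),161),("base",(149,158),14),("knob",(93,429),66)]:
    print(n,onz(c,P(*p),z).round(1))
im=cv2.imread("pics/top0.png")
cs=get_calibration("scene")
for p in [(520,-190,135),(590,2,14),(470,10,66),(400,-190,300)]: print(p,proj(cs,p).round(0)/.64)
# dome outline: non-bench colours
hsv=cv2.cvtColor(im,cv2.COLOR_BGR2HSV); print(hsv[230,200],hsv[220,195])
```

```text
TL [ 604.3 -114.3  135. ]
TR [ 604.9 -265.2  135. ]
BR [ 433.1 -264.7  135. ]
BL [ 434.5 -117.2  135. ]
pin [ 584.8 -189.6  142. ]
disc [ 508.4 -193.2  140. ]
peg [ 470.  -194.3  161. ]
base [592.5   1.1  14. ]
knob [434.5  19.2  66. ]
(520, -190, 135) [381.25   295.3125]
(590, 2, 14) [271.875 371.875]
(470, 10, 66) [303.125  382.8125]
(400, -190, 300) [426.5625 232.8125]
[ 18  50 143] [ 21  32 160]
```

>>> {"method": "arm_command", "body": {
  "targets": [
    {"hand":0,"yaw":0.114,"z":-0.025},
    {"yaw":0.114,"z":-0.025,"hand":0},
    {"yaw":0.114,"z":0,"hand":0},
    {"hand":0,"x":0.0,"y":-0.0}
  ]
}}

```text
schema error: expected keys hand, x, y, z, yaw
```

>>> {"method": "arm_command", "body": {
  "targets": [
    {"hand":0,"x":0.029,"y":-0.0324},
    {"hand":0,"x":0.029,"y":-0.0324},
    {"hand":0,"x":0.029,"y":-0.0324},
    {"hand":0,"x":0.029,"y":-0.0324},
    {"hand":0,"x":0.029,"y":-0.0324},
    {"hand":0,"x":0.029,"y":-0.0324},
    {"hand":0,"x":0.029,"y":-0.0324},
    {"hand":0,"x":0.029,"y":-0.0324},
    {"hand":0,"x":0.029,"y":-0.0324},
    {"hand":0,"x":0.029,"y":-0.0324}
  ]
}}

```text
schema error: expected keys hand, x, y, z, yaw
```

>>> {"method": "arm_command", "body": {
  "targets": [
    {"hand":0},
    {"hand":0}
  ]
}}

```text
schema error: expected keys hand, x, y, z, yaw
```

All five keys are needed.

>>> {"method": "arm_command", "body": {
  "targets": [
    {"hand":0,"x":0,"y":0,"z":-0.025,"yaw":0.114},
    {"hand":0,"x":0,"y":0,"z":-0.025,"yaw":0.114},
    {"hand":0,"x":0,"y":0,"z":0,"yaw":0.114},
    {"hand":0,"x":0,"y":0,"z":0,"yaw":0}
  ]
}}

```text
clock: 0.5
eef_pos: [184.3, -518.2, 255.6]
eef_rot: [3.141, -0.0, -0.002]
wrist_force: [-0.1, 0.3, -0.1]
finger_gap: 65.3
finger_force: 0.0
```

>>> {"method": "arm_command", "body": {
  "targets": [
    {"hand":0,"x":0.029,"y":-0.0324,"z":0,"yaw":0},
    {"hand":0,"x":0.029,"y":-0.0324,"z":0,"yaw":0},
    {"hand":0,"x":0.029,"y":-0.0324,"z":0,"yaw":0},
    {"hand":0,"x":0.029,"y":-0.0324,"z":0,"yaw":0},
    {"hand":0,"x":0.029,"y":-0.0324,"z":0,"yaw":0},
    {"hand":0,"x":0.029,"y":-0.0324,"z":0,"yaw":0},
    {"hand":0,"x":0.029,"y":-0.0324,"z":0,"yaw":0},
    {"hand":0,"x":0.029,"y":-0.0324,"z":0,"yaw":0},
    {"hand":0,"x":0.029,"y":-0.0324,"z":0,"yaw":0},
    {"hand":0,"x":0.029,"y":-0.0324,"z":0,"yaw":0}
  ]
}}

```text
clock: 1.5
eef_pos: [475.1, -192.5, 254.7]
eef_rot: [-3.141, 0.001, 0.004]
wrist_force: [0.2, -1.5, 0.6]
finger_gap: 46.9
finger_force: 0.0
```

>>> {"method": "arm_command", "body": {
  "targets": [
    {"hand":0,"x":0,"y":0,"z":0,"yaw":0},
    {"hand":0,"x":0,"y":0,"z":0,"yaw":0}
  ]
}}

```text
clock: 1.7
eef_pos: [474.3, -193.7, 254.6]
eef_rot: [-3.141, 0.002, 0.004]
wrist_force: [0.2, -0.3, 0.2]
finger_gap: 46.8
finger_force: 0.0
```

>>> {"method": "arm_command", "body": {
  "targets": [
    {"hand":0,"x":0,"y":0,"z":0.03,"yaw":0},
    {"hand":0,"x":0,"y":0,"z":0.03,"yaw":0},
    {"hand":0,"x":0,"y":0,"z":0.03,"yaw":0},
    {"hand":0,"x":0,"y":0,"z":0.017,"yaw":0},
    {"hand":-1,"x":0,"y":0,"z":0,"yaw":0},
    {"hand":-1,"x":0,"y":0,"z":0,"yaw":0},
    {"hand":-1,"x":0,"y":0,"z":0,"yaw":0},
    {"hand":-1,"x":0,"y":0,"z":0,"yaw":0},
    {"hand":-1,"x":0,"y":0,"z":0,"yaw":0}
  ],
  "newtons": 8
}}

```text
clock: 2.6
eef_pos: [474.6, -194.5, 149.2]
eef_rot: [3.141, -0.001, -0.0]
wrist_force: [-0.9, -0.1, 3.1]
finger_gap: 13.7
finger_force: 8.0
```

>>> {"method": "arm_command", "body": {
  "targets": [
    {"hand":-1,"x":0.0005,"y":0.007,"z":-0.001,"yaw":-0.065},
    {"hand":-1,"x":0.0009,"y":0.0144,"z":0,"yaw":-0.13},
    {"hand":-1,"x":0.0009,"y":0.0144,"z":0,"yaw":-0.13},
    {"hand":-1,"x":0.0009,"y":0.0144,"z":0,"yaw":-0.13},
    {"hand":-1,"x":0.0009,"y":0.0144,"z":0,"yaw":-0.13},
    {"hand":-1,"x":0.0009,"y":0.0144,"z":0,"yaw":-0.13},
    {"hand":-1,"x":0.0009,"y":0.0144,"z":0,"yaw":-0.13},
    {"hand":-1,"x":0.0009,"y":0.0144,"z":0,"yaw":-0.13},
    {"hand":-1,"x":0.0009,"y":0.0144,"z":0,"yaw":-0.13},
    {"hand":-1,"x":0.0009,"y":0.0144,"z":0,"yaw":-0.13}
  ]
}}

```text
clock: 3.6
eef_pos: [549.8, -297.9, 149.5]
eef_rot: [-3.141, -0.003, 1.241]
wrist_force: [4.1, 11.3, 0.9]
finger_gap: 13.4
finger_force: 8.0
```

>>> {"method": "arm_command", "body": {
  "targets": [
    {"hand":-1,"x":0.0009,"y":0.0144,"z":0,"yaw":-0.13},
    {"hand":-1,"x":0.0009,"y":0.0144,"z":0,"yaw":-0.13},
    {"hand":-1,"x":0,"y":0,"z":0,"yaw":0}
  ]
}}

```text
clock: 3.9
eef_pos: [578.5, -303.7, 149.4]
eef_rot: [3.141, -0.002, 1.501]
wrist_force: [0.2, 8.4, 2.2]
finger_gap: 13.3
finger_force: 8.0
```

>>> {"method": "arm_command", "body": {
  "targets": [
    {"hand":-1,"x":0,"y":0.005,"z":0,"yaw":0},
    {"hand":-1,"x":0,"y":0.005,"z":0,"yaw":0},
    {"hand":-1,"x":0,"y":0,"z":0,"yaw":0},
    {"hand":-0.3,"x":0,"y":0,"z":0,"yaw":0},
    {"hand":-0.3,"x":0,"y":0,"z":0,"yaw":0},
    {"hand":-0.3,"x":0,"y":0,"z":-0.04,"yaw":0},
    {"hand":-0.3,"x":0,"y":0,"z":-0.04,"yaw":0},
    {"hand":-0.15,"x":0,"y":0,"z":-0.04,"yaw":0.15}
  ]
}}

```text
clock: 4.7
eef_pos: [586.7, -305.9, 271.2]
eef_rot: [3.142, 0.0, 1.344]
wrist_force: [0.9, -0.2, -0.2]
finger_gap: 37.9
finger_force: 0.0
```

>>> {"method": "arm_command", "body": {
  "targets": [
    {"hand":-0.15,"x":-0.02,"y":-0.02,"z":0,"yaw":0.15},
    {"hand":-0.15,"x":-0.02,"y":-0.02,"z":0,"yaw":0.15},
    {"hand":-0.15,"x":-0.02,"y":-0.02,"z":0,"yaw":0.15},
    {"hand":-0.15,"x":-0.02,"y":0,"z":0,"yaw":0.15},
    {"hand":-0.15,"x":-0.02,"y":0.01,"z":0,"yaw":0.15},
    {"hand":-0.15,"x":-0.02,"y":0.02,"z":0,"yaw":0.15},
    {"hand":-0.15,"x":-0.02,"y":0.03,"z":0,"yaw":0.15},
    {"hand":-0.15,"x":-0.02,"y":0.03,"z":0,"yaw":0.15},
    {"hand":-0.15,"x":-0.02,"y":0.03,"z":0,"yaw":0.15},
    {"hand":-0.15,"x":0,"y":0.03,"z":0,"yaw":0}
  ]
}}

```text
clock: 5.7
eef_pos: [451.0, -538.4, 270.0]
eef_rot: [3.141, -0.0, -0.012]
wrist_force: [0.4, -0.0, 0.9]
finger_gap: 39.8
finger_force: 0.0
```

Run:
```python
from h import *
im=camera("top"); cv2.imwrite("pics/top1.png",im[:,:,::-1])
s=camera("scene"); cv2.imwrite("pics/scene1.png",s[:,:,::-1])
a=cv2.resize(im[150:225,215:310,::-1],None,fx=8,fy=8,interpolation=cv2.INTER_CUBIC); cv2.imwrite("pics/c1.png",a)
st=manip.read_state();print(st["eef_pos"],st["eef_rot"],st["clock"])
```

```text
[ 451.09614334 -539.37880389  268.18272658] [-3.14106013e+00  1.04396444e-03 -8.70041188e-03] 5.8
```

View pics/c1.png

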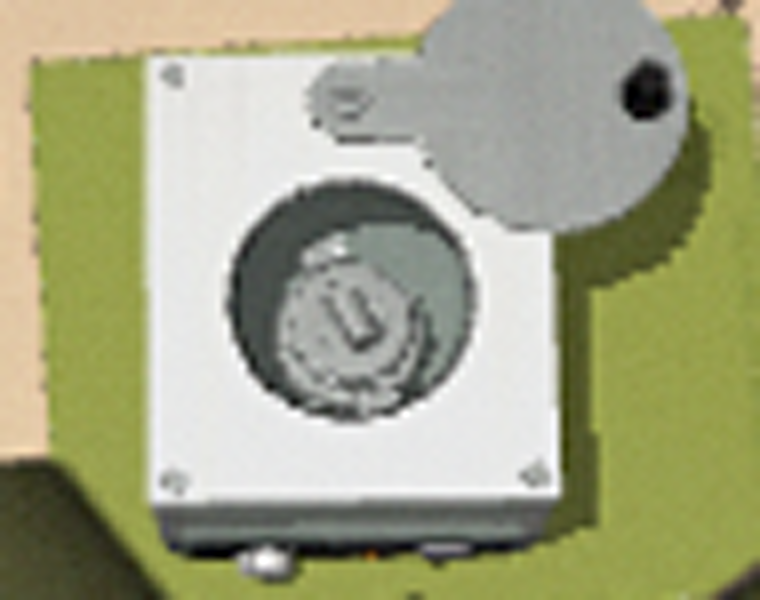

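The crop is at 8x from pixel (215,150). The shutter is fully aside, with its peg at (647,92) and pin at (347,98). The port is centred near (352,300). The bar shows at about (352,318), and the hooks at about (325,248) and (375,400). I'll zoom in to get the bar's angle.

Run:
```python
from h import *
c=get_calibration("top")
im=np.mean([camera("top").astype(float) for _ in range(3)],0).astype(np.uint8)[:,:,::-1]
a=im[168:206,240:278]; a=cv2.resize(a,None,fx=15,fy=15,interpolation=cv2.INTER_CUBIC)
a=cv2.convertScaleAbs(a,alpha=1.5,beta=-60); cv2.imwrite("pics/c2.png",a)
P=lambda X,Y:(215+X/8-.45,150+Y/8-.45)
# port hole ellipse: dark/hole vs white plate
g=cv2.cvtColor(im,cv2.COLOR_BGR2GRAY); w=(g<190).astype(np.uint8)
sub=w[168:206,237:280]; n,l,s,ce=cv2.connectedComponentsWithStats(sub); i=l[19,21]
cs,_=cv2.findContours((l==i).astype(np.uint8),cv2.RETR_EXTERNAL,cv2.CHAIN_APPROX_NONE)
k=cs[0]; (ex,ey),ax,an=cv2.fitEllipse(k); print(s[i],(ex+237,ey+168),ax,onz(c,(ex+237,ey+168),135).round(1))
print("pin",onz(c,P(347,98),142).round(1),"peg",onz(c,P(647,92),164).round(1),"bar",onz(c,P(352,318),118).round(1))
```

```text
[  6   4  32  31 756] (258.4463653564453, 186.93683052062988) (29.779890060424805, 30.725160598754883) [ 509.6 -190.4  135. ]
pin [ 584.7 -189.1  142. ] peg [ 580.1 -298.4  164. ] bar [ 506.4 -190.8  118. ]
```

View pics/c2.png

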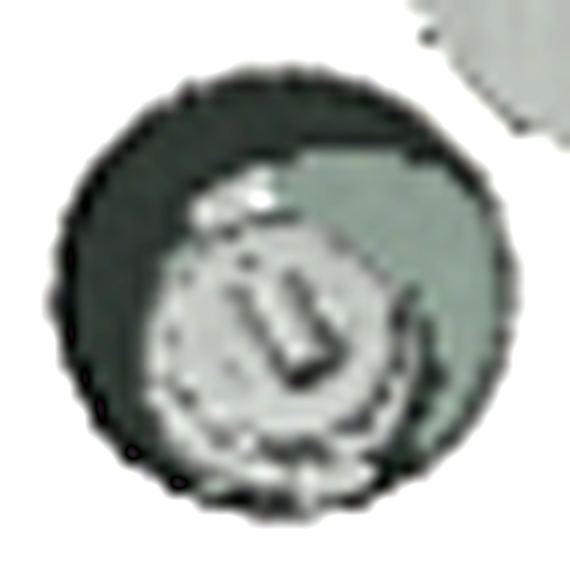

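The zoom, at 15x from pixel (240,168), shows the bar's two long edges running (238,292)→(290,378) and (293,275)→(340,350). Those and the hook line give an angle of about 0.5 rad, with the bar centred on the port axis at (509.6,-190.4).

>>> {"method": "arm_command", "body": {
  "targets": [
    {"hand":-0.15,"x":0.0064,"y":-0.0387,"z":0,"yaw":0},
    {"hand":-0.15,"x":0.0064,"y":-0.0387,"z":0,"yaw":0},
    {"hand":-0.15,"x":0.0064,"y":-0.0387,"z":0,"yaw":0},
    {"hand":-0.15,"x":0.0064,"y":-0.0387,"z":0,"yaw":0},
    {"hand":-0.15,"x":0.0064,"y":-0.0387,"z":0,"yaw":0},
    {"hand":-0.15,"x":0.0064,"y":-0.0387,"z":0,"yaw":0},
    {"hand":-0.15,"x":0.0064,"y":-0.0387,"z":0,"yaw":0},
    {"hand":-0.15,"x":0.0064,"y":-0.0387,"z":0,"yaw":0},
    {"hand":-0.15,"x":0.0064,"y":-0.0387,"z":0,"yaw":0}
  ]
}}

```text
clock: 6.85
eef_pos: [511.9, -185.7, 270.1]
eef_rot: [3.141, -0.001, -0.004]
wrist_force: [0.8, -0.1, -0.4]
finger_gap: 39.7
finger_force: 0.0
```

>>> {"method": "arm_command", "body": {
  "targets": [
    {"hand":-0.15,"x":0,"y":0,"z":0.02,"yaw":-0.13},
    {"hand":-0.15,"x":0,"y":0,"z":0.02,"yaw":-0.13},
    {"hand":-0.15,"x":0,"y":0,"z":0.02,"yaw":-0.13},
    {"hand":-0.15,"x":0,"y":0,"z":0.02,"yaw":-0.13},
    {"hand":-0.15,"x":0,"y":0,"z":0,"yaw":0},
    {"hand":-0.15,"x":0,"y":0,"z":0,"yaw":0}
  ]
}}

```text
clock: 7.45
eef_pos: [512.3, -187.8, 190.5]
eef_rot: [3.141, -0.001, 0.512]
wrist_force: [0.5, -0.2, 1.1]
finger_gap: 40.0
finger_force: 0.0
```

>>> {"method": "arm_command", "body": {
  "targets": [
    {"hand":-0.15,"x":-0.004,"y":0.001,"z":0.02,"yaw":0},
    {"hand":-0.15,"x":0,"y":0,"z":0.025,"yaw":0},
    {"hand":-0.15,"x":0,"y":0,"z":0.025,"yaw":0},
    {"hand":-0.15,"x":0,"y":0,"z":0.017,"yaw":0},
    {"hand":-0.15,"x":0,"y":0,"z":0,"yaw":0}
  ]
}}

```text
clock: 7.95
eef_pos: [508.8, -190.9, 101.9]
eef_rot: [-3.14, 0.001, 0.512]
wrist_force: [-0.7, 0.4, 0.4]
finger_gap: 40.1
finger_force: 0.0
```

>>> {"method": "arm_command", "body": {
  "targets": [
    {"hand":-1,"x":0,"y":0,"z":0,"yaw":0},
    {"hand":-1,"x":0,"y":0,"z":0,"yaw":0},
    {"hand":-1,"x":0,"y":0,"z":0,"yaw":0},
    {"hand":-1,"x":0,"y":0,"z":0,"yaw":0},
    {"hand":-1,"x":0,"y":0,"z":0,"yaw":0}
  ],
  "newtons": 10
}}

```text
clock: 8.45
eef_pos: [509.5, -191.4, 103.1]
eef_rot: [3.141, -0.001, 0.515]
wrist_force: [-1.3, 0.2, 4.6]
finger_gap: 9.8
finger_force: 10.0
```

>>> {"method": "arm_command", "body": {
  "targets": [
    {"hand":-1,"x":0,"y":0,"z":-0.001,"yaw":0},
    {"hand":-1,"x":0,"y":0,"z":0,"yaw":-0.09},
    {"hand":-1,"x":0,"y":0,"z":0,"yaw":-0.1},
    {"hand":-1,"x":0,"y":0,"z":0,"yaw":-0.1},
    {"hand":-1,"x":0,"y":0,"z":0,"yaw":-0.1},
    {"hand":-1,"x":0,"y":0,"z":0,"yaw":-0.1},
    {"hand":-1,"x":0,"y":0,"z":0,"yaw":-0.1},
    {"hand":-1,"x":0,"y":0,"z":0,"yaw":-0.1},
    {"hand":-1,"x":0,"y":0,"z":0,"yaw":-0.1},
    {"hand":-1,"x":0,"y":0,"z":0,"yaw":-0.1}
  ],
  "newtons": 20
}}

```text
clock: 9.45
eef_pos: [509.1, -191.2, 103.3]
eef_rot: [-3.141, -0.0, 1.409]
wrist_force: [0.1, 0.1, -1.3]
finger_gap: 9.9
finger_force: 20.0
```

>>> {"method": "arm_command", "body": {
  "targets": [
    {"hand":-1,"x":0,"y":0,"z":0,"yaw":0},
    {"hand":-1,"x":0,"y":0,"z":0,"yaw":0}
  ]
}}

```text
clock: 9.65
eef_pos: [509.1, -191.2, 103.4]
eef_rot: [-3.141, -0.0, 1.402]
wrist_force: [0.5, 0.2, -1.2]
finger_gap: 9.7
finger_force: 20.0
```

>>> {"method": "arm_command", "body": {
  "targets": [
    {"hand":-1,"x":0,"y":0,"z":-0.004,"yaw":0},
    {"hand":-1,"x":0,"y":0,"z":-0.006,"yaw":0},
    {"hand":-1,"x":0,"y":0,"z":-0.01,"yaw":0},
    {"hand":-1,"x":0,"y":0,"z":-0.01,"yaw":0},
    {"hand":-1,"x":0,"y":0,"z":-0.015,"yaw":0},
    {"hand":-1,"x":0,"y":0,"z":-0.015,"yaw":0},
    {"hand":-1,"x":0,"y":0,"z":-0.02,"yaw":0},
    {"hand":-1,"x":0,"y":0,"z":-0.02,"yaw":0},
    {"hand":-1,"x":0,"y":0,"z":-0.01,"yaw":0},
    {"hand":-1,"x":0,"y":0,"z":0,"yaw":0}
  ]
}}

```text
clock: 10.65
eef_pos: [509.6, -191.4, 215.1]
eef_rot: [3.139, 0.001, 1.405]
wrist_force: [-0.3, 0.0, -0.5]
finger_gap: 9.6
finger_force: 20.0
```

Run:
```python
from h import *
im=camera("top")[:,:,::-1]; cv2.imwrite("pics/top2.png",im)
s=camera("scene")[:,:,::-1]
a=cv2.resize(im[140:240,175:300],(500,400),interpolation=cv2.INTER_CUBIC)
cv2.imwrite("pics/c3.png",np.vstack([a[:,:500],]))
b=cv2.resize(s[130:310,150:330],(400,400),interpolation=cv2.INTER_CUBIC)
cv2.imwrite("pics/c3.png",cv2.resize(np.hstack([a[:,:400],b]),(800,400)))
```

```text
(no output)
```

View pics/c3.png

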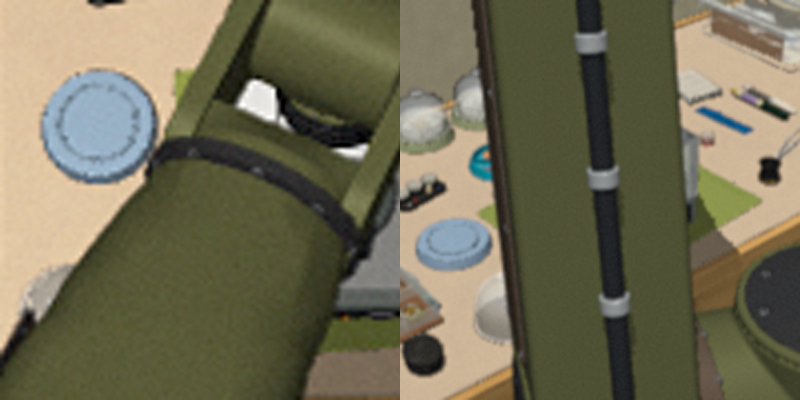

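The arm hides the port in both views. The grip opening of 9.6 mm confirms it is holding the bar. The base is clear in both, at (99,126) on the left and (454,244) on the right. I'll triangulate the base now.

Run:
```python
from h import *
ims={"top":cv2.imread("pics/top2.png"),"scene":cv2.imread("pics/scene1.png")}
for n,box in (("top",(180,150,222,195)),("scene",(145,215,205,260))):
    c=get_calibration(n); im=ims[n]; H,S,V=cv2.split(cv2.cvtColor(im,cv2.COLOR_BGR2HSV))
    m=((H>95)&(H<125)&(S>45)&(V>60)).astype(np.uint8); x0,y0,x1,y1=box
    cs,_=cv2.findContours(m[y0:y1,x0:x1],cv2.RETR_EXTERNAL,cv2.CHAIN_APPROX_NONE); k=max(cs,key=cv2.contourArea)[:,0].astype(float)+[x0,y0]
    # outline model: project union outline of candidate disc 97mm between z=0..14 and match bounding/centroid
    M=cv2.moments(k.astype(np.float32)); ce=np.array([M["m10"]/M["m00"],M["m01"]/M["m00"]])
    t=np.linspace(0,2*np.pi,90); p=np.array([590.,2.])
    for _ in range(5):
        pts=np.array([proj(c,(p[0]+48.5*np.cos(a),p[1]+48.5*np.sin(a),z)) for a in t for z in (1,12)]).astype(np.float32)
        h=cv2.convexHull(pts); M=cv2.moments(h); q=np.array([M["m10"]/M["m00"],M["m01"]/M["m00"]])
        p=p+(onz(c,ce,6)-onz(c,q,6))[:2]
    print(n,p.round(1),cv2.boundingRect(k.astype(np.float32)),cv2.boundingRect(h),cv2.contourArea(k.astype(np.float32)),cv2.contourArea(h))
```

```text
top [593.1   2.6] (186, 158, 28, 28) (184, 156, 31, 31) 565.0 689.023177330615
scene [596.9   0.9] (158, 229, 33, 22) (155, 227, 37, 25) 537.5 677.0935511618154
```

>>> {"method": "arm_command", "body": {
  "targets": [
    {"hand":-1,"x":0.01,"y":0.0025,"z":0,"yaw":0},
    {"hand":-1,"x":0.022,"y":0.0055,"z":0,"yaw":0},
    {"hand":-1,"x":0.025,"y":0.006,"z":0,"yaw":0},
    {"hand":-1,"x":0.025,"y":0.006,"z":0,"yaw":0},
    {"hand":-1,"x":0.025,"y":0.006,"z":0,"yaw":0},
    {"hand":-1,"x":0.025,"y":0.006,"z":0,"yaw":0},
    {"hand":-1,"x":0.025,"y":0.006,"z":0,"yaw":0},
    {"hand":-1,"x":0.025,"y":0.006,"z":0,"yaw":0},
    {"hand":-1,"x":0.0145,"y":0.005,"z":0,"yaw":0},
    {"hand":-1,"x":0.008,"y":0.002,"z":0,"yaw":0}
  ]
}}

```text
clock: 11.75
eef_pos: [593.5, 3.4, 212.7]
eef_rot: [-3.141, 0.0, 1.406]
wrist_force: [-0.5, 0.4, -0.3]
finger_gap: 9.5
finger_force: 20.0
```

>>> {"method": "arm_command", "body": {
  "targets": [
    {"hand":-1,"x":0,"y":0,"z":0.02,"yaw":0},
    {"hand":-1,"x":0,"y":0,"z":0.03,"yaw":0},
    {"hand":-1,"x":0,"y":0,"z":0.03,"yaw":0},
    {"hand":-1,"x":0,"y":0,"z":0.03,"yaw":0},
    {"hand":-1,"x":0,"y":0,"z":0.02,"yaw":0},
    {"hand":-1,"x":0,"y":0,"z":0.02,"yaw":0},
    {"hand":-1,"x":0,"y":0,"z":0,"yaw":0}
  ]
}}

```text
clock: 12.45
eef_pos: [591.7, 1.6, 60.7]
eef_rot: [-3.137, 0.001, 1.404]
wrist_force: [0.1, 0.7, -0.5]
finger_gap: 9.7
finger_force: 20.0
```

>>> {"method": "arm_command", "body": {
  "targets": [
    {"hand":-1,"x":0,"y":0.001,"z":0.009,"yaw":0},
    {"hand":-1,"x":0,"y":0,"z":0.008,"yaw":0},
    {"hand":-1,"x":0,"y":0,"z":0.002,"yaw":0},
    {"hand":-1,"x":0,"y":0,"z":0.001,"yaw":0},
    {"hand":-1,"x":0,"y":0,"z":0,"yaw":0},
    {"hand":-1,"x":0,"y":0,"z":0,"yaw":0}
  ]
}}

```text
clock: 13.05
eef_pos: [594.5, 1.9, 43.8]
eef_rot: [3.141, -0.0, 1.405]
wrist_force: [-0.1, -0.3, -0.6]
finger_gap: 9.9
finger_force: 20.0
```

Run:
```python
from h import *
im=camera("top")[:,:,::-1]; cv2.imwrite("pics/top3.png",im)
s=camera("scene")[:,:,::-1];cv2.imwrite("pics/scene3.png",s)
a=cv2.resize(im[140:240,165:265],(400,400),interpolation=cv2.INTER_CUBIC)
b=cv2.resize(s[180:280,120:220],(400,400),interpolation=cv2.INTER_CUBIC)
cv2.imwrite("pics/c4.png",np.hstack([a,b]))
```

```text
(no output)
```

View pics/c4.png

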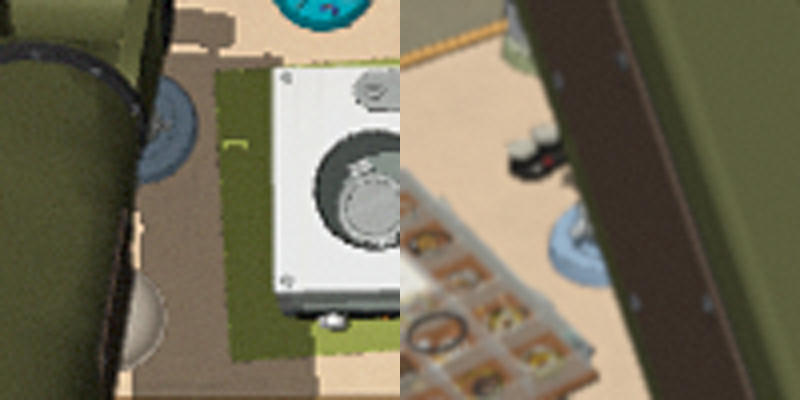

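The left panel shows the port holding only the lower basket, at (372,205). The basket edge shows over the base near (160,125). I'll lower the last few millimetres.

>>> {"method": "arm_command", "body": {
  "targets": [
    {"hand":-1,"x":0,"y":0,"z":0.002,"yaw":0},
    {"hand":-1,"x":0,"y":0,"z":0.001,"yaw":0},
    {"hand":-1,"x":0,"y":0,"z":0.001,"yaw":0},
    {"hand":-1,"x":0,"y":0,"z":0.001,"yaw":0},
    {"hand":-1,"x":0,"y":0,"z":0,"yaw":0}
  ]
}}

```text
clock: 13.65
eef_pos: [594.3, 1.8, 38.7]
eef_rot: [3.141, 0.0, 1.405]
wrist_force: [-2.2, 0.3, 3.7]
finger_gap: 10.0
finger_force: 20.0
```

>>> {"method": "arm_command", "body": {
  "targets": [
    {"hand":-0.7,"x":0,"y":0,"z":0,"yaw":0},
    {"hand":-0.5,"x":0,"y":0,"z":0,"yaw":0},
    {"hand":-0.4,"x":0,"y":0,"z":0,"yaw":0},
    {"hand":-0.4,"x":0,"y":0,"z":0,"yaw":0},
    {"hand":-0.4,"x":0,"y":0,"z":-0.01,"yaw":0},
    {"hand":-0.4,"x":0,"y":0,"z":-0.02,"yaw":0},
    {"hand":-0.1,"x":0,"y":0,"z":-0.03,"yaw":0},
    {"hand":-0.1,"x":0,"y":0,"z":-0.04,"yaw":0},
    {"hand":-0.1,"x":0,"y":0,"z":-0.04,"yaw":0},
    {"hand":-0.1,"x":0,"y":0,"z":-0.03,"yaw":0}
  ]
}}

```text
clock: 14.65
eef_pos: [594.5, 1.9, 212.1]
eef_rot: [3.139, -0.0, 1.405]
wrist_force: [0.1, -0.2, -1.2]
finger_gap: 42.3
finger_force: 0.0
```

>>> {"method": "arm_command", "body": {
  "targets": [
    {"hand":-0.1,"x":-0.04,"y":0,"z":0,"yaw":0},
    {"hand":-0.1,"x":-0.045,"y":0,"z":0,"yaw":0},
    {"hand":-0.1,"x":-0.045,"y":0,"z":0,"yaw":0},
    {"hand":-0.1,"x":-0.045,"y":0,"z":0,"yaw":0},
    {"hand":-0.1,"x":-0.045,"y":-0.02,"z":0,"yaw":0},
    {"hand":-0.1,"x":-0.045,"y":-0.03,"z":0,"yaw":0},
    {"hand":-0.1,"x":-0.03,"y":-0.03,"z":0,"yaw":0}
  ]
}}

```text
clock: 15.35
eef_pos: [467.8, -274.8, 209.0]
eef_rot: [3.141, 0.0, 1.404]
wrist_force: [0.5, -0.9, 1.0]
finger_gap: 42.3
finger_force: 0.0
```

Run:
```python
from h import *
im=camera("top")[:,:,::-1]; cv2.imwrite("pics/top4.png",im)
s=camera("scene")[:,:,::-1];cv2.imwrite("pics/scene4.png",s)
a=cv2.resize(im[150:230,175:235],(450,600),interpolation=cv2.INTER_CUBIC)
b=cv2.resize(s[215:295,145:190],(337,600),interpolation=cv2.INTER_CUBIC)
b=cv2.resize(s[215:290,145:230],(350,309),interpolation=cv2.INTER_CUBIC)
o=np.zeros((600,800,3),np.uint8); o[:,:450]=a; o[:309,450:]=b
cv2.imwrite("pics/c5.png",o); print(manip.read_state()["eef_pos"])
```

```text
[ 466.49118743 -275.46571949  209.4469259 ]
```

View pics/c5.png

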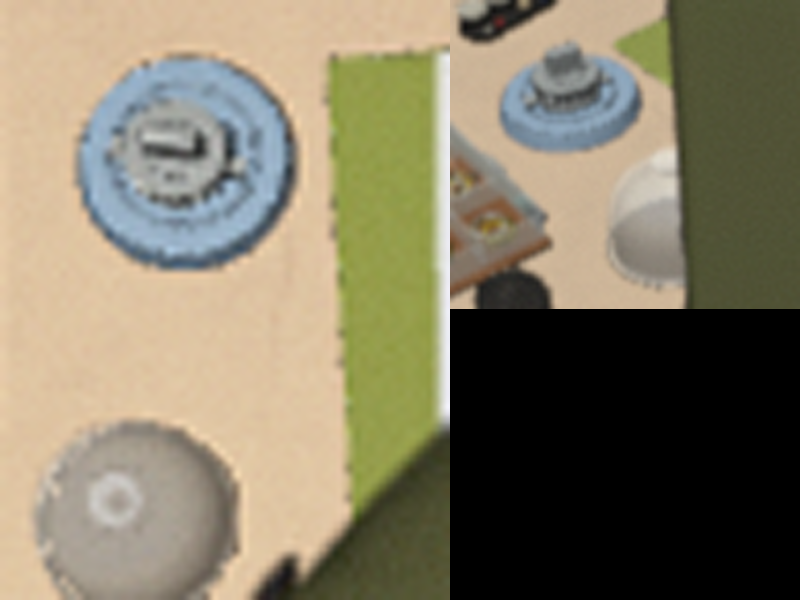

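The left panel, at 7.5x from pixel (175,150), shows the basket upright on the base with its cap at about (175,155). The base outline spans x 78–297 and y 55–270, and the dome knob is at (116,500). I'll check how well they are centred relative to each other.

Run:
```python
from h import *
c=get_calibration("top"); P=lambda X,Y:(175+X/7.5-.43,150+Y/7.5-.43)
print("cap",onz(c,P(175,155),33),"lugmid",onz(c,P(177.5,156),18),"bartop",onz(c,P(170,140),53))
print("base",onz(c,P(187.5,162),6))
im=cv2.imread("pics/top4.png"); H,S,V=[a.astype(int) for a in cv2.split(cv2.cvtColor(im,cv2.COLOR_BGR2HSV))]
b=(((H>95)&(H<125)&(S>40)).astype(np.uint8))[150:195,180:222]
cs,_=cv2.findContours(b,cv2.RETR_EXTERNAL,cv2.CHAIN_APPROX_NONE);k=max(cs,key=cv2.contourArea)+np.array([180,150])
print(cv2.fitEllipse(k),cv2.boundingRect(k),cv2.minEnclosingCircle(k),onz(c,cv2.minEnclosingCircle(k)[0],8))
# dome outline + knob
d=((S<62)).astype(np.uint8); 
for t in (50,58,66):
    d=(S<t).astype(np.uint8)[200:235,170:212]; cs,_=cv2.findContours(d,cv2.RETR_EXTERNAL,cv2.CHAIN_APPROX_NONE)
    k=max(cs,key=cv2.contourArea)+np.array([170,200]); print(t,cv2.contourArea(k),cv2.minEnclosingCircle(k),cv2.boundingRect(k))
kn=(V[205:228,180:202]); print(V[210:223,183:198])
ct=onz(c,P(116,500),66); print("knob",ct)
for p in [(433,17,0),(433,17,66)]: print(proj(c,p))
```

```text
cap [589.56427413   3.60708579  33.        ] lugmid [593.2901486    4.55590283  18.        ] bartop [590.58983397   3.1721865   53.        ]
base [593.8912565    1.72688472   6.        ]
((199.2702178955078, 171.3867645263672), (26.678152084350586, 27.347537994384766), 44.14521408081055) (186, 158, 28, 28) ((199.22584533691406, 171.47650146484375), 13.995111465454102) [592.29913654   2.56529842   8.        ]
50 507.5 ((192.5, 218.875), 13.41709041595459) (180, 206, 26, 27)
58 540.0 ((192.37696838378906, 218.8141326904297), 13.67464828491211) (179, 206, 28, 27)
66 558.5 ((192.0731658935547, 219.02438354492188), 14.073295593261719) (178, 206, 29, 27)
[[194 170 178 162 167 171 170 171 167 173 168 170 162 165 158]
 [172 179 167 169 172 174 167 171 168 169 171 169 170 166 160]
 [156 168 166 171 171 172 163 165 162 168 158 170 170 167 166]
 [156 167 166 166 160 174 196 197 192 175 166 169 167 172 171]
 [167 172 168 175 187 196 199 199 203 193 177 168 170 166 165]
 [170 168 169 176 200 199 196 184 183 200 181 170 168 169 170]
 [170 171 169 175 200 194 180 166 174 184 193 171 165 171 170]
 [173 169 170 175 204 195 178 164 168 183 184 167 170 170 171]
 [171 168 170 173 191 200 194 181 184 196 173 163 164 174 169]
 [169 171 168 162 177 189 202 197 192 176 165 162 168 169 168]
 [172 172 171 166 172 170 161 177 173 169 156 172 172 171 170]
 [171 171 169 170 169 165 165 168 168 171 166 170 171 170 166]
 [167 172 174 169 165 171 171 173 165 169 170 169 169 171 168]]
knob [434.02874486  19.36804457  66.        ]
[193.7748959  219.91147757]
[190.79761541 216.56611591]
```

>>> {"method": "arm_command", "body": {
  "targets": [
    {"hand":-0.1,"x":0.0356,"y":-0.01,"z":0,"yaw":0},
    {"hand":-0.1,"x":0.0356,"y":-0.01,"z":0,"yaw":0},
    {"hand":-0.1,"x":0.0356,"y":-0.01,"z":0,"yaw":0},
    {"hand":-0.1,"x":0.0356,"y":-0.01,"z":0,"yaw":0},
    {"hand":-0.1,"x":0.0356,"y":-0.01,"z":0,"yaw":0},
    {"hand":-0.1,"x":0.0356,"y":-0.01,"z":0,"yaw":0},
    {"hand":-0.1,"x":0.0356,"y":-0.01,"z":0,"yaw":0},
    {"hand":-0.1,"x":0.0356,"y":-0.01,"z":0,"yaw":0},
    {"hand":-0.1,"x":0,"y":0,"z":0,"yaw":0},
    {"hand":-0.1,"x":0,"y":0,"z":0,"yaw":0}
  ]
}}

```text
clock: 16.45
eef_pos: [437.8, 21.9, 209.0]
eef_rot: [3.141, -0.0, 1.407]
wrist_force: [0.8, -0.9, -0.5]
finger_gap: 42.4
finger_force: 0.0
```

>>> {"method": "arm_command", "body": {
  "targets": [
    {"hand":-0.1,"x":0,"y":0,"z":0.04,"yaw":0},
    {"hand":-0.1,"x":0,"y":0,"z":0.04,"yaw":0},
    {"hand":-0.1,"x":0,"y":0,"z":0.04,"yaw":0},
    {"hand":-0.1,"x":0,"y":0,"z":0,"yaw":0},
    {"hand":-0.1,"x":0,"y":0,"z":0,"yaw":0}
  ]
}}

```text
clock: 16.95
eef_pos: [438.1, 20.6, 89.5]
eef_rot: [-3.141, 0.0, 1.404]
wrist_force: [0.1, 0.8, 1.5]
finger_gap: 42.3
finger_force: 0.0
```

>>> {"method": "arm_command", "body": {
  "targets": [
    {"hand":-0.1,"x":-0.002,"y":-0.003,"z":0.015,"yaw":0},
    {"hand":-0.1,"x":0,"y":0,"z":0.012,"yaw":0},
    {"hand":-0.1,"x":0,"y":0,"z":0.004,"yaw":0},
    {"hand":-0.1,"x":0,"y":0,"z":0,"yaw":0},
    {"hand":-0.3,"x":0,"y":0,"z":0,"yaw":0},
    {"hand":-0.45,"x":0,"y":0,"z":0,"yaw":0},
    {"hand":-0.5,"x":0,"y":0,"z":0,"yaw":0},
    {"hand":-0.6,"x":0,"y":0,"z":0,"yaw":0},
    {"hand":-1,"x":0,"y":0,"z":0,"yaw":0},
    {"hand":-1,"x":0,"y":0,"z":0,"yaw":0}
  ],
  "newtons": 6
}}

```text
clock: 17.95
eef_pos: [434.5, 19.8, 57.7]
eef_rot: [3.141, -0.0, 1.405]
wrist_force: [0.7, 0.4, 5.7]
finger_gap: 21.8
finger_force: 6.0
```

>>> {"method": "arm_command", "body": {
  "targets": [
    {"hand":-1,"x":0,"y":0,"z":-0.005,"yaw":0},
    {"hand":-1,"x":0,"y":0,"z":-0.015,"yaw":0},
    {"hand":-1,"x":0,"y":0,"z":-0.025,"yaw":0},
    {"hand":-1,"x":0,"y":0,"z":-0.03,"yaw":0},
    {"hand":-1,"x":0,"y":0,"z":-0.025,"yaw":0},
    {"hand":-1,"x":0,"y":0,"z":0,"yaw":0}
  ],
  "newtons": 10
}}

```text
clock: 18.55
eef_pos: [435.4, 19.7, 160.4]
eef_rot: [3.137, -0.001, 1.405]
wrist_force: [-0.6, -0.8, -1.3]
finger_gap: 22.2
finger_force: 10.0
```

>>> {"method": "arm_command", "body": {
  "targets": [
    {"hand":-1,"x":0.001,"y":0.01,"z":0,"yaw":0},
    {"hand":-1,"x":0.001,"y":0.02,"z":0,"yaw":0},
    {"hand":-1,"x":0.001,"y":0.025,"z":0,"yaw":0},
    {"hand":-1,"x":0.001,"y":0.025,"z":0,"yaw":0},
    {"hand":-1,"x":0.001,"y":0.025,"z":0,"yaw":0},
    {"hand":-1,"x":0.001,"y":0.025,"z":0,"yaw":0},
    {"hand":-1,"x":0.001,"y":0.02,"z":0,"yaw":0},
    {"hand":-1,"x":0.001,"y":0.011,"z":0,"yaw":0},
    {"hand":-1,"x":0,"y":0,"z":0,"yaw":0},
    {"hand":-1,"x":0,"y":0,"z":0,"yaw":0}
  ]
}}

```text
clock: 19.55
eef_pos: [593.9, 1.0, 155.9]
eef_rot: [-3.139, 0.0, 1.405]
wrist_force: [0.6, -0.5, 0.0]
finger_gap: 22.1
finger_force: 10.0
```

Run:
```python
from h import *
im=camera("top")[:,:,::-1]; cv2.imwrite("pics/top5.png",im)
s=camera("scene")[:,:,::-1];cv2.imwrite("pics/scene5.png",s)
a=cv2.resize(im[140:240,165:265],(400,400),interpolation=cv2.INTER_CUBIC)
b=cv2.resize(s[180:280,120:220],(400,400),interpolation=cv2.INTER_CUBIC)
cv2.imwrite("pics/c6.png",np.hstack([a,b]))
```

```text
(no output)
```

View pics/c6.png

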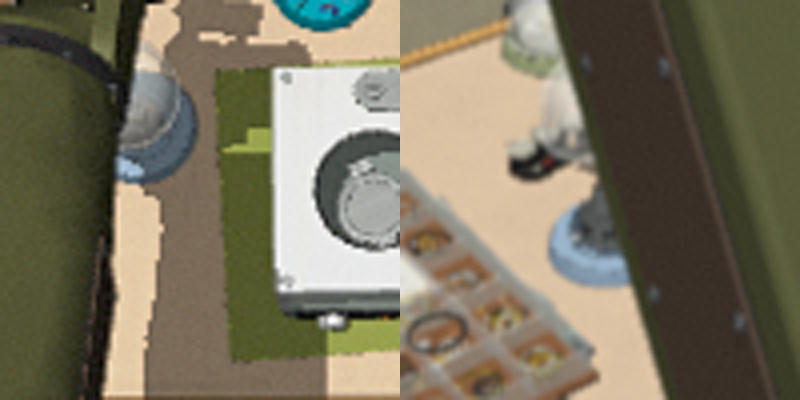

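The dome hangs over the base in both panels: in the left at (155,105) above the base edge at (190,130), in the right at (565,115) above the base at (590,245). I'll lower it.

>>> {"method": "arm_command", "body": {
  "targets": [
    {"hand":-1,"x":0.0005,"y":0.001,"z":0.015,"yaw":0},
    {"hand":-1,"x":0,"y":0,"z":0.02,"yaw":0},
    {"hand":-1,"x":0,"y":0,"z":0.02,"yaw":0},
    {"hand":-1,"x":0,"y":0,"z":0.015,"yaw":0},
    {"hand":-1,"x":0,"y":0,"z":0.006,"yaw":0},
    {"hand":-1,"x":0,"y":0,"z":0.002,"yaw":0},
    {"hand":-1,"x":0,"y":0,"z":0,"yaw":0},
    {"hand":-1,"x":0,"y":0,"z":0,"yaw":0}
  ]
}}

```text
clock: 20.45
eef_pos: [595.9, 1.3, 80.3]
eef_rot: [3.14, -0.0, 1.405]
wrist_force: [-0.6, -0.3, 0.2]
finger_gap: 22.1
finger_force: 10.0
```

>>> {"method": "arm_command", "body": {
  "targets": [
    {"hand":-1,"x":0,"y":0,"z":0.002,"yaw":0},
    {"hand":-1,"x":0,"y":0,"z":0.001,"yaw":0},
    {"hand":-1,"x":0,"y":0,"z":0.001,"yaw":0},
    {"hand":-1,"x":0,"y":0,"z":0,"yaw":0}
  ]
}}

```text
clock: 20.85
eef_pos: [595.4, 1.4, 75.4]
eef_rot: [-3.141, 0.0, 1.405]
wrist_force: [-1.2, -0.1, -1.1]
finger_gap: 22.0
finger_force: 10.0
```

>>> {"method": "arm_command", "body": {
  "targets": [
    {"hand":-1,"x":0,"y":0,"z":0.002,"yaw":0},
    {"hand":-1,"x":0,"y":0,"z":0.001,"yaw":0},
    {"hand":-1,"x":0,"y":0,"z":0.001,"yaw":0},
    {"hand":-1,"x":0,"y":0,"z":0,"yaw":0}
  ]
}}

```text
clock: 21.25
eef_pos: [595.4, 1.4, 71.8]
eef_rot: [-3.142, -0.0, 1.405]
wrist_force: [-3.3, 0.2, 4.7]
finger_gap: 21.8
finger_force: 10.0
```

>>> {"method": "arm_command", "body": {
  "targets": [
    {"hand":-0.5,"x":0,"y":0,"z":0,"yaw":0},
    {"hand":-0.3,"x":0,"y":0,"z":0,"yaw":0},
    {"hand":-0.2,"x":0,"y":0,"z":0,"yaw":0},
    {"hand":-0.2,"x":0,"y":0,"z":0,"yaw":0},
    {"hand":-0.2,"x":0,"y":0,"z":-0.01,"yaw":0},
    {"hand":-0.2,"x":0,"y":0,"z":-0.03,"yaw":0},
    {"hand":-0.2,"x":0,"y":0,"z":-0.04,"yaw":0},
    {"hand":-0.2,"x":0,"y":0,"z":-0.04,"yaw":0},
    {"hand":-0.2,"x":0,"y":0,"z":-0.03,"yaw":0},
    {"hand":-0.2,"x":0,"y":0,"z":0,"yaw":0}
  ]
}}

```text
clock: 22.25
eef_pos: [596.8, 1.3, 226.9]
eef_rot: [3.134, -0.001, 1.405]
wrist_force: [-0.2, 0.3, -0.2]
finger_gap: 37.5
finger_force: 0.0
```

>>> {"method": "arm_command", "body": {
  "targets": [
    {"hand":-0.1,"x":-0.03,"y":0.005,"z":0,"yaw":0},
    {"hand":-0.1,"x":-0.035,"y":0.005,"z":0,"yaw":0},
    {"hand":-0.1,"x":-0.035,"y":0.005,"z":0,"yaw":0},
    {"hand":-0.1,"x":-0.035,"y":0.005,"z":0,"yaw":0},
    {"hand":-0.1,"x":-0.035,"y":0.005,"z":0,"yaw":0},
    {"hand":-0.1,"x":-0.035,"y":0.005,"z":0,"yaw":0},
    {"hand":-0.1,"x":-0.035,"y":0.005,"z":0,"yaw":0},
    {"hand":-0.1,"x":-0.03,"y":0.005,"z":0,"yaw":0},
    {"hand":-0.1,"x":-0.03,"y":0.003,"z":0,"yaw":0},
    {"hand":-0.1,"x":0,"y":0,"z":0,"yaw":0}
  ]
}}

```text
clock: 23.25
eef_pos: [587.2, -304.7, 220.4]
eef_rot: [-3.14, -0.0, 1.401]
wrist_force: [0.3, -0.1, 0.7]
finger_gap: 42.1
finger_force: 0.0
```

Run:
```python
from h import *
im=camera("top")[:,:,::-1]; cv2.imwrite("pics/top6.png",im)
s=camera("scene")[:,:,::-1];cv2.imwrite("pics/scene6.png",s)
a=cv2.resize(im[150:200,175:225],(400,400),interpolation=cv2.INTER_CUBIC)
b=cv2.resize(s[200:260,145:205],(400,400),interpolation=cv2.INTER_CUBIC)
cv2.imwrite("pics/c7.png",np.hstack([a,b])); print(manip.read_state()["eef_pos"])
```

```text
[ 588.01876369 -301.63003922  220.82061004]
```

View pics/c7.png

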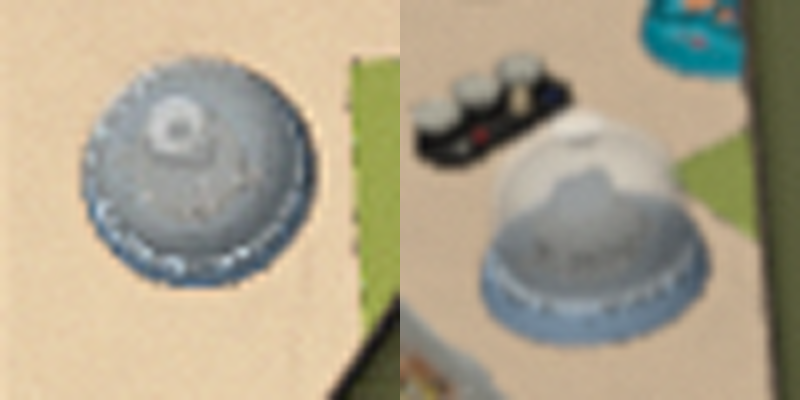

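The dome stands on the base in both panels. In the left panel, at 8x from pixel (175,150), the knob is at (181,130), the base outline spans x 82–317 with its front at y 287, and the dome rim front is at about y 268. I'll check the numbers.

Run:
```python
from h import *
c=get_calibration("top"); P=lambda X,Y:(175+X/8-.44,150+Y/8-.44)
print("knob",onz(c,P(181,128),80).round(1)); print("rimfront",onz(c,P(195,270),14).round(1)+[43.5,0,0],"basefront",onz(c,P(200,287),3).round(1)+[48.5,0,0])
print("base L/R",onz(c,P(82,172),6).round(1),onz(c,P(317,172),6).round(1),"rim L/R",onz(c,P(88,180),14).round(1),onz(c,P(304,180),14).round(1))
cs=get_calibration("scene"); Q=lambda X,Y:(145+(X-400)/6.667-.43,200+Y/6.667-.43)
print("scene base L/R",onz(cs,Q(481,275),6).round(1),onz(cs,Q(711,262),6).round(1),"knob",onz(cs,Q(580,117),80).round(1))
```

```text
knob [ 5.916e+02 -2.000e-01  8.000e+01]
rimfront [594.3   1.7  14. ] basefront [594.9   0.9   3. ]
base L/R [594.4  50.3   6. ] [594.1 -46.3   6. ] rim L/R [588.8  46.4  14. ] [588.6 -41.9  14. ]
scene base L/R [621.4  41.    6. ] [568.1 -38.6   6. ] knob [597.8  -1.3  80. ]
```

The dome and base agree to within about 3 mm. Next is the shutter.

>>> {"method": "arm_command", "body": {
  "targets": [
    {"hand":-0.1,"x":0,"y":0,"z":0.03,"yaw":-0.1},
    {"hand":-0.1,"x":0,"y":0,"z":0.03,"yaw":-0.08},
    {"hand":-0.1,"x":0,"y":0,"z":0.012,"yaw":0},
    {"hand":-1,"x":0,"y":0,"z":0,"yaw":0},
    {"hand":-1,"x":0,"y":0,"z":0,"yaw":0},
    {"hand":-1,"x":0,"y":0,"z":0,"yaw":0},
    {"hand":-1,"x":0,"y":0,"z":0,"yaw":0},
    {"hand":-1,"x":0,"y":0,"z":0,"yaw":0}
  ],
  "newtons": 8
}}

```text
clock: 24.15
eef_pos: [588.7, -301.8, 150.7]
eef_rot: [3.14, 0.001, 1.584]
wrist_force: [0.1, 1.0, 4.5]
finger_gap: 13.7
finger_force: 8.0
```

>>> {"method": "arm_command", "body": {
  "targets": [
    {"hand":-1,"x":0.0005,"y":-0.007,"z":-0.001,"yaw":0.065},
    {"hand":-1,"x":0.0009,"y":-0.0144,"z":0,"yaw":0.13},
    {"hand":-1,"x":0.0009,"y":-0.0144,"z":0,"yaw":0.13},
    {"hand":-1,"x":0.0009,"y":-0.0144,"z":0,"yaw":0.13},
    {"hand":-1,"x":0.0009,"y":-0.0144,"z":0,"yaw":0.13},
    {"hand":-1,"x":0.0009,"y":-0.0144,"z":0,"yaw":0.13},
    {"hand":-1,"x":0.0009,"y":-0.0144,"z":0,"yaw":0.13},
    {"hand":-1,"x":0.0009,"y":-0.0144,"z":0,"yaw":0.13},
    {"hand":-1,"x":0.0009,"y":-0.0144,"z":0,"yaw":0.13},
    {"hand":-1,"x":0.0009,"y":-0.0144,"z":0,"yaw":0.13}
  ]
}}

```text
clock: 25.15
eef_pos: [481.6, -228.7, 150.8]
eef_rot: [3.141, 0.001, 0.344]
wrist_force: [1.5, -0.6, 0.8]
finger_gap: 13.2
finger_force: 8.0
```

>>> {"method": "arm_command", "body": {
  "targets": [
    {"hand":-1,"x":0.0009,"y":-0.0144,"z":0,"yaw":0.13},
    {"hand":-1,"x":0.0009,"y":-0.0144,"z":0,"yaw":0.13},
    {"hand":-1,"x":0,"y":0,"z":0,"yaw":0}
  ]
}}

```text
clock: 25.45
eef_pos: [475.5, -199.6, 150.7]
eef_rot: [-3.141, 0.001, 0.088]
wrist_force: [-6.5, -0.4, 1.2]
finger_gap: 13.4
finger_force: 8.0
```

>>> {"method": "arm_command", "body": {
  "targets": [
    {"hand":-1,"x":-0.001,"y":-0.005,"z":0,"yaw":0.04},
    {"hand":-1,"x":0,"y":-0.003,"z":0,"yaw":0.04},
    {"hand":-1,"x":0,"y":-0.003,"z":0,"yaw":0},
    {"hand":-1,"x":0,"y":0,"z":0,"yaw":0}
  ]
}}

```text
clock: 25.85
eef_pos: [474.9, -191.6, 150.9]
eef_rot: [3.138, -0.001, 0.014]
wrist_force: [1.5, -13.1, -4.1]
finger_gap: 13.9
finger_force: 8.0
```

>>> {"method": "arm_command", "body": {
  "targets": [
    {"hand":-0.3,"x":0,"y":0.001,"z":0,"yaw":0},
    {"hand":-0.3,"x":0,"y":0,"z":0,"yaw":0},
    {"hand":-0.3,"x":0,"y":0,"z":0,"yaw":0},
    {"hand":-0.3,"x":0,"y":0,"z":-0.03,"yaw":0},
    {"hand":-0.3,"x":0,"y":0,"z":-0.04,"yaw":0},
    {"hand":-0.3,"x":-0.01,"y":0.03,"z":-0.03,"yaw":0},
    {"hand":-0.3,"x":-0.01,"y":0.045,"z":0,"yaw":0},
    {"hand":-0.3,"x":-0.01,"y":0.045,"z":0,"yaw":0},
    {"hand":-0.3,"x":0,"y":0.045,"z":0,"yaw":0},
    {"hand":-0.3,"x":0,"y":0.045,"z":0,"yaw":0}
  ]
}}

```text
clock: 26.85
eef_pos: [446.1, -402.7, 250.7]
eef_rot: [3.141, -0.0, 0.011]
wrist_force: [1.2, 0.6, 0.5]
finger_gap: 33.4
finger_force: 0.0
```

>>> {"method": "arm_command", "body": {
  "targets": [
    {"hand":-0.3,"x":0,"y":0.045,"z":0,"yaw":0},
    {"hand":-0.3,"x":0,"y":0.045,"z":0,"yaw":0},
    {"hand":-0.3,"x":0,"y":0,"z":0,"yaw":0},
    {"hand":-0.3,"x":0,"y":0,"z":0,"yaw":0}
  ]
}}

```text
clock: 27.25
eef_pos: [447.2, -491.2, 249.4]
eef_rot: [-3.14, 0.001, 0.01]
wrist_force: [0.1, 0.5, -0.9]
finger_gap: 33.1
finger_force: 0.0
```

Run:
```python
from h import *
c=get_calibration("top")
im=camera("top")[:,:,::-1]; cv2.imwrite("pics/top7.png",im)
cv2.imwrite("pics/c8.png",cv2.resize(im[145:240,175:300],None,fx=6,fy=6,interpolation=cv2.INTER_CUBIC))
V=im.max(2)[185:210,240:285]; n,l,s,ce=cv2.connectedComponentsWithStats((V<70).astype(np.uint8))
for i in range(1,n):
    if s[i][4]>8:
        p=onz(c,ce[i]+[240,185],161); print(p,s[i], np.arctan2(-190-p[1],584.7-p[0]))
```

```text
[ 469.45879615 -190.36930551  161.        ] [16 11  6  6 31] 0.0032046198546765744
```

View pics/c8.png

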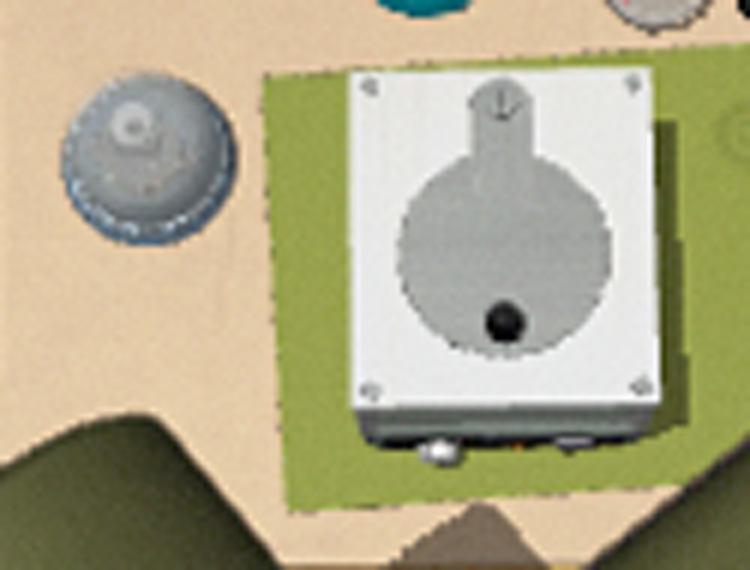

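The shutter is shut: its peg is at (505,322), about 0.003 rad. The dome stands over the basket on the base at (150,158), and the robot is clear of everything.

```bash
python3 -c "
from cell import manip
print(manip.sign_off())"
```

```text
the job is handed in; nothing more can be done
None
```

I handed the job in at about 27 s: the top basket stands on the dust-cover base with the dome over it, centred to within about 3 mm by camera. The shutter is shut (about 0.003 rad), and the lower basket was still in place when last seen before the shutter closed; I have not seen the judge's verdict.

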